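# Index the centrifuge rotor to the loading line

### The job

On the round loading stand, turn the centrifuge rotor by pushing sideways against its capped buckets with the fingertips or the outside of the fingers, slowly, either way round, until the black index line on its tongue lines up with the one long thick line of the scale on the stand's rim. Never take a bucket between the fingers, and leave the spare bucket, the jar and the tube rack beside the stand where they are. Then move clear and leave the rotor at rest on the line.

Things in the scene. Friction and masses are not known exactly. Their poses are not given: they have to be found in the camera images.
- stand: Fixed round white stand, 316 mm in diameter. Its flat rim (radius 118 to 152 mm, 58 mm high) has 24 black scale lines, 15 degrees apart: 23 short (9 x 2.5 mm), one long and thick (29 x 6 mm). Origin: underside centre at bench height, on the rotor's vertical axis; x axis towards the long line, z up. Rotor plate's top 59 mm above the bench, low conical hub to 67 mm.
- target (a point): The inner end of the long thick line: a point 116 mm from the rotor's axis, in the narrow gap between rotor tongue and rim, 60 mm above the bench, where the index line must point.
- index (a point): Outer end of the index line: 116 mm from the rotor's axis, 60 mm above the bench, just past the tip of the rotor's only flat tongue (16 mm wide, black line 5 mm wide along it), which lies midway between bucket0 and bucket3. It turns with the rotor.
- rotor (a joint): Rotor angle on the stand in rad, counter-clockwise from above positive, stops only at 13 rad either way. At 0 or any whole turn the index line is on the long line. Dry friction, no spring: about 1.5 to 2.5 N on a bucket turns it, and it stays where it is left when pushed slowly.
- bucket0 (a point): Rotor bucket, upright round plastic cylinder with grey cap, 33 mm in diameter (cap 35), fast on the rotor; all four alike. Point: centre of the cap's top, 103 mm above the bench, 80 mm from the rotor's axis. Its side stands free from 59 to 103 mm above the bench. 45 degrees counter-clockwise (from above) from the index line.
- bucket1 (a point): Rotor bucket, upright round plastic cylinder with grey cap, 33 mm in diameter (cap 35), fast on the rotor; all four alike. Point: centre of the cap's top, 103 mm above the bench, 80 mm from the rotor's axis. Its side stands free from 59 to 103 mm above the bench. 135 degrees counter-clockwise (from above) from the index line.
- bucket2 (a point): Rotor bucket, upright round plastic cylinder with grey cap, 33 mm in diameter (cap 35), fast on the rotor; all four alike. Point: centre of the cap's top, 103 mm above the bench, 80 mm from the rotor's axis. Its side stands free from 59 to 103 mm above the bench. 225 degrees counter-clockwise (from above) from the index line.
- bucket3 (a point): Rotor bucket, upright round plastic cylinder with grey cap, 33 mm in diameter (cap 35), fast on the rotor; all four alike. Point: centre of the cap's top, 103 mm above the bench, 80 mm from the rotor's axis. Its side stands free from 59 to 103 mm above the bench. 315 degrees counter-clockwise (from above) from the index line.
- spare_bucket: Loose capped bucket standing on the bench, 35 mm in diameter, 86 mm high, of the same make as those in the rotor. Not part of the job. Origin: centre of its underside.
- jar: Loose jar with a white lid and paper label standing on the bench, 64 mm in diameter, 85 mm high. Not part of the job. Origin: centre of its underside.
- tube_rack: Loose grey rack, 70 x 130 mm, with six capped sample tubes fast in it, 96 mm high in all. Not part of the job. Origin: centre of its underside.

How it is judged:
At the end, for the whole second after the job is handed in: The end of the index line is within 5 mm of the end of the long scale line (about 2.5 degrees), the rotor is at rest (under 0.03 rad/s), and spare bucket, jar and rack are within 15 mm of where they stood (horizontal distance between index and target below 0.005 m and velocity of joint rotor between -0.03 and 0.03 rad/s and distance of each of spare_bucket, jar, tube_rack from where it was at the start of the episode below 0.015 m); the robot touches nothing.
It fails at once if a bucket of the rotor is taken between the fingers (grasp point within 12 mm of its axis and less than 10 mm above its top) ((horizontal distance between the grasp point and bucket0 below 0.012 m and z of the grasp point in the frame of bucket0 below 0.01 m) or (horizontal distance between the grasp point and bucket1 below 0.012 m and z of the grasp point in the frame of bucket1 below 0.01 m) or (horizontal distance between the grasp point and bucket2 below 0.012 m and z of the grasp point in the frame of bucket2 below 0.01 m) or (horizontal distance between the grasp point and bucket3 below 0.012 m and z of the grasp point in the frame of bucket3 below 0.01 m)).
It fails at once if the rotor is spun or knocked round faster than 3 rad/s (velocity of joint rotor above 3 rad/s or velocity of joint rotor below -3 rad/s).
It fails at once if spare bucket, jar or tube rack is lifted or moved more than 15 mm (distance of any of spare_bucket, jar, tube_rack from where it was at the start of the episode above 0.015 m).
It also fails if it takes over 51 s, if anything falls off the work surface, if the arm or the gripper's body presses on something with over 40 N, if the wrist force passes 120 N, or if a joint passes its speed limit or range.

### The arm

A 7-joint arm with a two-finger parallel gripper is mounted at the origin on the work surface. World frame = base frame: x ahead of the robot, y to its left, z up, the work surface at z = 0. Lengths are in m, angles in rad, forces in N, time in s.
With the tool pointing down it reaches from about 0.4 to 0.9 m from the base axis. Payload 5.5 kg.
Tool frame: the origin (TCP) lies midway between the tips of the shut fingers; the grasp point (between the pads) lies 19 mm behind it; z points along the fingers, y is the line along which they close (so a half turn about z gives the same grasp; the last joint's range is limited). The gripper opens to 92 mm and grips with 3 to 60 N. Pads are 19 mm wide; open, the fingers measure 130 mm over their backs; the gripper's body (75 mm by 190 mm) begins 47 mm behind the grasp point.
Start: joints at [-1.076, 0.501, -0.427, 1.55, 0.221, 1.138, -0.21], TCP at [0.149, 0.633, 0.227] pointing down, gripper open.
Joint ranges: [-2.88, 2.88], [-0.31, 2.03], [-1.54, 1.56], [0.2, 2.42], [-1.41, 4.55], [0.19, 2.02], [-2.57, 2.57]. Speed limits (rad/s): [2.57, 2.57, 3.14, 3.14, 3.14, 3.14, 3.14].

### API

Orientations are given as a rotation vector (axis times angle).
In Python, from workcell import arm, eyes gives the robot as it stands.
- The arm moves only by the tool apply_moves, never from a script. Its arguments are lists of equal length, an entry for each row: "slide": the shift along the tool's x, y, z in mm, a list of three; "roll": the turn about the tool's z in degrees; "grip": the opening, from 0 (shut) to 1 (fully open). A call has 1 to 8 rows; each row shifts and turns the commanded pose from where the row before left it, along the tool's axes as they then stand; what a row does not reach is not made up. A row lasts 1/8 s, in which the tool goes at most 62.5 mm and 10.7 degrees, less where a joint would pass 70% of its speed; a pose out of reach is approached as far as the arm can. A call with a gripper value outside its range is refused whole. The fingers move at their own pace and stop on an object; "force" is the grip in N (left out, the last holds). Time passes only in rows, so rows that do not move let the fingers close. It gives the time, the measured TCP pose, the force, the opening and the grip force at its end, in the units of the state.
- arm.read_state(): the state, without advancing time (a new reading comes with each control period).
- eyes.capture(name): name is "scene" or "top" or "wrist"; returns (picture, depth): 480x640x3 uint8, red, green, blue; 480x640 float32, m along the optical axis (not along the pixel's ray), 0 where there is no reading.
- eyes.get_calibration(name): a dict with "fx", "fy", "cx", "cy" (pixels), "k1" (the pictures are not rectified: a ray, as slopes to the right and down, at radius r is drawn at 1 + k1 r^2 times it, then the intrinsics apply), "R" (3x3) and "t" (3): a world point X has camera coordinates R X + t; the wrist camera has in their place "T_tool_cam" (4x4, takes a point from camera to tool coordinates, whose origin is the TCP and whose axes are the flange's). Camera axes: x right, y down, z forward; pixel columns grow to the right and rows downward; lengths in m; the calibration is good to about 2 mm. A picture is of the moment at which its call begins: read the wrist's pose just before it. get_calibration takes no time and is no camera call.
- arm.sign_off(): hands the job in; it is judged then, once.
The state is a dict: "time": time; "joint_positions": joint angles; "joint_velocities": joint speeds; "effort": joint torques, N m; "position": TCP position; "tcp_rot": TCP orientation; "force": force on the tool from outside, world axes, zero at the start; "ft_torque": the same for the moment, N m; "grip_width": opening from 0.0 (shut) to 1.0 (fully open); "gripper_force": force on a finger pad.
Only numpy, scipy, OpenCV 4.12 (cv2) and the standard library are available. Lean on these libraries where they do the work, as an engineer would, in place of code of your own. Each camera call takes 0.05 s, during which the arm holds its last target. There are 200 camera calls.

## Working session

There is one attempt and no reset: what is moved stays moved. The work goes in short steps, Python scripts to look and compute and a tool call to move; the robot and the scene stay as the last step left them, time stands still between calls to the robot, and variables do not carry over. Pictures are saved under pics/ and viewed, at most 10 in all, crops included, and the job is handed in when it is done.

Besides the shell and the picture viewer there is one more tool, called as a command line: name --pt "numbers of a row" for each row, then --argument value for the rest. apply_moves: Moves the arm, as the interface text tells. Its arguments: {"type":"object","properties":{"slide":{"type":"array"},"roll":{"type":"array"},"grip":{"type":"array"},"force":{"type":"number"}},"required":["slide","roll","grip"]}

```bash
mkdir -p pics; python3 - <<'E'
from workcell import arm, eyes
import cv2, numpy as np
s=arm.read_state(); print(s['time'],s['position'],s['tcp_rot'],s['grip_width'])
p,d=eyes.capture("top"); cv2.imwrite("pics/top0.png",p[:,:,::-1]); np.savez("/tmp/top0.npz",p=p,d=d)
print(eyes.get_calibration("top"))
E
```

```text
0.0 [0.14919046 0.63191671 0.22565879] [-3.63211135e-01 -3.12018410e+00  3.04343646e-03] 1.0007549108277107
{'fx': 611.792505689042, 'fy': 611.792505689042, 'cx': 321.7474897841992, 'cy': 241.84748589860664, 'k1': -0.11772070796524581, 'R': array([[-3.91004833e-04, -9.99999913e-01,  1.42599408e-04],
       [-9.82671389e-01,  3.57797650e-04, -1.85355910e-01],
       [ 1.85355842e-01, -2.12603414e-04, -9.82671444e-01]]), 't': array([-0.01140143,  0.56251358,  1.3722589 ])}
```

View pics/top0.png

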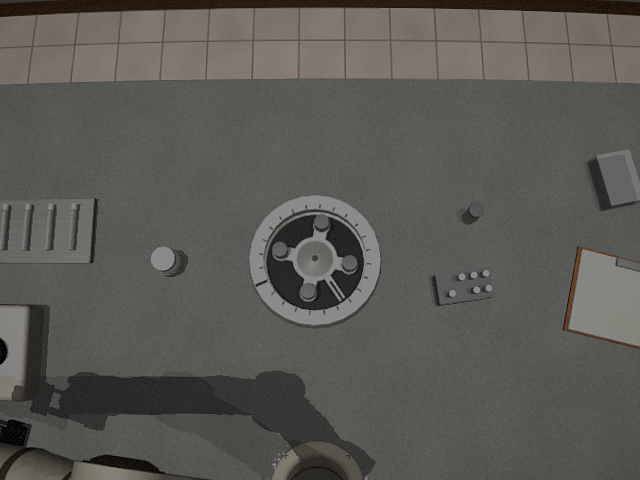

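The top view shows the stand centred near (315,260), the long line at (261,283) on the left and the tongue at (338,292) to the lower right. The jar (165,261), spare bucket (474,212) and rack (463,287) are well clear of the stand.

```bash
cat > h.py <<'E'
import numpy as np, cv2
from workcell import arm, eyes
def cast(name,uv,z):
    c=eyes.get_calibration(name); K=np.array([[c['fx'],0,c['cx']],[0,c['fy'],c['cy']],[0,0,1]])
    n=cv2.undistortPoints(np.float64(uv).reshape(-1,1,2),K,np.array([c['k1'],0,0,0.]))[:,0]
    r=np.c_[n,np.ones(len(n))]@c['R']; o=-c['R'].T@c['t']
    return o+r*((z-o[2])/r[:,2])[:,None]
def pix(name,X):
    c=eyes.get_calibration(name); K=np.array([[c['fx'],0,c['cx']],[0,c['fy'],c['cy']],[0,0,1]])
    return cv2.projectPoints(np.float64(X).reshape(-1,1,3),cv2.Rodrigues(c['R'])[0],c['t'],K,np.array([c['k1'],0,0,0.]))[0][:,0]
def polar(name,g,C,z=.059,n=1440,r0=.02,r1=.17,dr=.0005):
    th=np.deg2rad(np.arange(n)*360/n); r=np.arange(r0,r1,dr)
    T,R=np.meshgrid(th,r)
    P=np.stack([C[0]+R*np.cos(T),C[1]+R*np.sin(T),0*R+z],-1).reshape(-1,3)
    uv=pix(name,P).reshape(*R.shape,2).astype(np.float32)
    return cv2.remap(g,uv[...,0],uv[...,1],cv2.INTER_LINEAR)
E
python3 - <<'E'
from h import *
from scipy.optimize import least_squares
p=np.load('/tmp/top0.npz')['p']; g=cv2.cvtColor(p,cv2.COLOR_RGB2GRAY)
m=((g>140)*255).astype(np.uint8); m[:, :230]=0; m[:,400:]=0; m[:180]=0; m[345:]=0
c=max(cv2.findContours(m,cv2.RETR_EXTERNAL,cv2.CHAIN_APPROX_NONE)[0],key=cv2.contourArea)
c=cv2.convexHull(c)
P=cast("top",c,.058)
f=least_squares(lambda q:np.hypot(P[:,0]-q[0],P[:,1]-q[1])-q[2],[.5,0,.15],loss='soft_l1',f_scale=.002)
print(f.x,np.abs(f.fun).max())
C=f.x[:2]
w=polar("top",g,C)
cv2.imwrite("pics/pol0.png",cv2.resize(w[::-1],(800,300)))
big=cv2.resize(g[185:335,235:395],None,fx=3.7,fy=3.7,interpolation=cv2.INTER_CUBIC)
cv2.imwrite("pics/crop0.png",np.vstack([cv2.resize(w[::-1],(592,250))[:44*0] ,big]))
for nm,uv in dict(jar=(165,258),spare=(474,209),rack=(463,287)).items(): print(nm,cast("top",[uv],.085))
print(cast("top",[(261,283),(338,292)],.059)-np.r_[C,.059])
E
```

```text
[ 0.60175177 -0.07065992  0.01641125] 0.002724720480951251
jar [[0.51902055 0.34606153 0.085     ]]
spare [[ 0.63370227 -0.36433895  0.085     ]]
rack [[ 0.45245692 -0.33073074  0.085     ]]
[[-1.36431031e-01  1.98383682e-01 -5.55111512e-17]
 [-1.57083954e-01  2.19562736e-02 -5.55111512e-17]]
```

View pics/pol0.png

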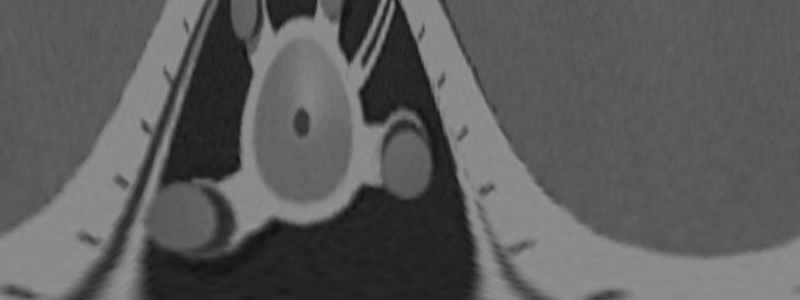

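The polar picture came out distorted: the mask had caught a blob inside the rotor instead of the rim. I'll lower the threshold and redo it.

```bash
cat >> h.py <<'E'
from scipy.optimize import least_squares
def centre(g):
    best=None
    for t in range(80,180,5):
        m=((g>t)*255).astype(np.uint8); m[:, :230]=0; m[:,400:]=0; m[:180]=0; m[340:]=0
        cs=cv2.findContours(m,cv2.RETR_EXTERNAL,cv2.CHAIN_APPROX_NONE)[0]
        if not cs: continue
        P=cast("top",cv2.convexHull(max(cs,key=cv2.contourArea)),.058)
        f=least_squares(lambda q:np.hypot(P[:,0]-q[0],P[:,1]-q[1])-q[2],[.51,-.0,.15],loss='soft_l1',f_scale=.002)
        print(t,f.x.round(4),np.abs(f.fun).max().round(4))
E
python3 - <<'E'
from h import *
p=np.load('/tmp/top0.npz')['p']; g=cv2.cvtColor(p,cv2.COLOR_RGB2GRAY)
centre(g)
E
```

```text
80 [0.5291 0.0054 0.2707] 0.0003
85 [0.5291 0.0054 0.2707] 0.0003
90 [0.6019 0.0054 0.2244] 0.036
95 [0.5231 0.0053 0.152 ] 0.0024
100 [0.523  0.0055 0.1517] 0.0013
105 [0.5229 0.0055 0.1514] 0.0009
110 [0.5228 0.0054 0.1512] 0.001
115 [0.5227 0.0054 0.1511] 0.0009
120 [0.5227 0.0055 0.1509] 0.0008
125 [0.5226 0.0051 0.1505] 0.0008
130 [0.5222 0.005  0.1501] 0.0007
135 [0.522  0.0048 0.1497] 0.0009
140 [ 0.6018 -0.0707  0.0164] 0.0027
145 [0.5168 0.0006 0.1432] 0.0
```

Radius 151 to 152 mm fits the rim, so the centre is C=(0.5228, 0.0054). Now the angles.

```bash
cat >> h.py <<'E'
C=np.array([.5228,.0054])
def lines(g,out=None):
    w=polar("top",g,C).astype(float); r=np.arange(.02,.17,.0005)
    if out: cv2.imwrite(out,cv2.resize(w[::-1],(800,400)))
    a=w[(r>.128)&(r<.144)].mean(0); d=np.clip(np.median(a)-a,0,None)  # long line reaches in the outer/inner band
    i=d.argmax(); k=np.arange(i-20,i+21); L=(k*d.take(k,mode='wrap')).sum()/d.take(k,mode='wrap').sum()/4
    print('long',L.round(2),'peak',d[i].round(1))
    return w,r,L
E
python3 - <<'E'
from h import *
p=np.load('/tmp/top0.npz')['p']; g=cv2.cvtColor(p,cv2.COLOR_RGB2GRAY)
w,r,L=lines(g,"pics/pol1.png")
b=w[(r>.09)&(r<.11)].mean(0)
s=slice(int(4*195),int(4*240)); print([(k/4,int(b[k])) for k in range(s.start,s.stop,4)])
E
```

```text
long 114.87 peak 100.7
[(195.0, 41), (196.0, 40), (197.0, 41), (198.0, 41), (199.0, 40), (200.0, 40), (201.0, 40), (202.0, 39), (203.0, 39), (204.0, 38), (205.0, 38), (206.0, 37), (207.0, 34), (208.0, 40), (209.0, 75), (210.0, 122), (211.0, 138), (212.0, 118), (213.0, 70), (214.0, 41), (215.0, 63), (216.0, 115), (217.0, 138), (218.0, 118), (219.0, 69), (220.0, 36), (221.0, 34), (222.0, 39), (223.0, 39), (224.0, 38), (225.0, 37), (226.0, 38), (227.0, 38), (228.0, 39), (229.0, 40), (230.0, 39), (231.0, 38), (232.0, 38), (233.0, 39), (234.0, 38), (235.0, 37), (236.0, 39), (237.0, 39), (238.0, 38), (239.0, 38)][ WARN:0@0.483] global loadsave.cpp:1063 imwrite_ Unsupported depth image for selected encoder is fallbacked to CV_8U.
```

View pics/pol1.png

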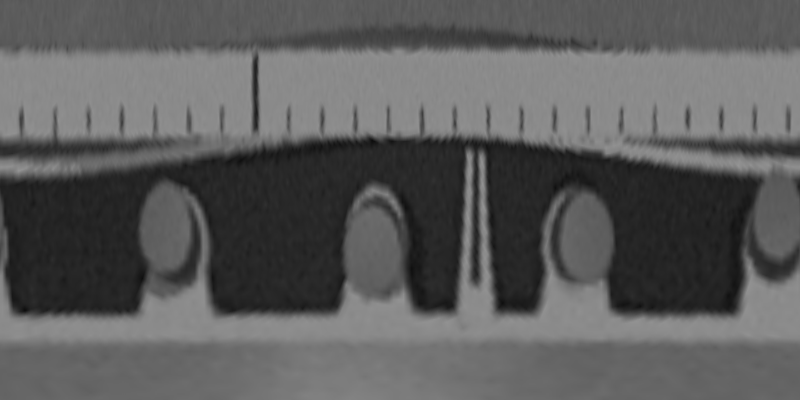

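The picture is clean now: the long line is at 114.9° and the tongue's index line at 214.0°. The rotor therefore needs about -99° (clockwise). Bucket2 is near 79°, so I'll push it from its counter-clockwise side with the shut fingers.

apply_moves --pt "-28 -28 0" --pt "-29 -29 0" --pt "-29 -29 0" --pt "-29 -29 0" --pt "-29 -29 0" --pt "-29 -29 0" --pt "-29 -29 0" --pt "-29 -29 0" --roll '[0, 0, 0, 0, 0, 0, 0, 0]' --grip '[0, 0, 0, 0, 0, 0, 0, 0]' --force 20

```text
time: 1.05
position: [0.3214, 0.3531, 0.2263]
tcp_rot: [-0.363, -3.12, 0.001]
force: [-0.2, -0.2, -0.7]
grip_width: 0.179
gripper_force: 0.0
```

apply_moves --pt "-29 -29 0" --pt "-29 -29 0" --pt "-29 -29 0" --pt "-29 -29 0" --pt "-29 -29 0" --pt "-29 -29 0" --pt "-27 -29 0" --pt "0 0 0" --roll '[0, 0, 0, 0, 0, 0, 0, 0]' --grip '[0, 0, 0, 0, 0, 0, 0, 0]'

```text
time: 2.05
position: [0.471, 0.1075, 0.2262]
tcp_rot: [-0.372, -3.119, 0.002]
force: [-0.5, -0.2, -0.1]
grip_width: 0.008
gripper_force: 0.0
```

apply_moves --pt "0 0 0" --pt "0 0 0" --pt "0 0 0" --pt "0 0 0" --pt "0 0 0" --pt "0 0 0" --roll '[-8, -8, -8, -8, -6.3, 0]' --grip '[0, 0, 0, 0, 0, 0]'

```text
time: 2.8
position: [0.4693, 0.1118, 0.2264]
tcp_rot: [0.681, -3.066, -0.001]
force: [-0.4, 0.4, -0.3]
grip_width: 0.006
gripper_force: 0.0
```

```bash
cat >> h.py <<'E'
def tool():
    s=arm.read_state(); R=cv2.Rodrigues(np.float64(s['tcp_rot']))[0]; p=s['position']; d=p[:2]-C
    print('t',s['time'],'p',p.round(4),'yaw_y',np.degrees(np.arctan2(R[1,1],R[0,1])).round(2),'theta',np.degrees(np.arctan2(d[1],d[0])).round(2),'r',np.hypot(*d).round(4),'z',R[:,2].round(3),'grip',s['grip_width'],'F',np.round(s['force'],1),'q',np.round(s['joint_positions'],2))
    return s,R
E
python3 -c "
from h import *
s,R=tool()
a=np.deg2rad(115); T=np.r_[C+.08*np.array([np.cos(a),np.sin(a)]),.074]
print('slide mm',(R.T@(T-s['position'])*1000).round(1))"
```

```text
t 2.8 p [0.4693 0.1118 0.2264] yaw_y 115.03 theta 116.68 r 0.1191 z [-0.001  0.    -1.   ] grip 0.0056680962512480814 F [-0.4  0.4 -0.3] q [-0.12  0.18 -0.19  1.97  0.04  1.    1.68]
slide mm [ -3.6 -39.2 152.3]
```

apply_moves --pt "-1.8 -19.6 0" --pt "-1.8 -19.6 0" --pt "0 0 30" --pt "0 0 30" --pt "0 0 30" --pt "0 0 30" --pt "0 0 20" --pt "0 0 12" --roll '[0, 0, 0, 0, 0, 0, 0, 0]' --grip '[0, 0, 0, 0, 0, 0, 0, 0]'

```text
time: 3.8
position: [0.489, 0.0774, 0.0735]
tcp_rot: [0.678, -3.066, -0.001]
force: [-0.2, 0.4, -0.8]
grip_width: 0.004
gripper_force: 0.0
```

apply_moves --pt "-5.6 -0.2 0" --pt "-5.6 -0.2 0" --pt "-4.2 -0.1 0" --pt "-4.2 -0.1 0" --pt "-4.2 -0.1 0" --pt "-4.2 -0.1 0" --pt "-4.2 -0.1 0" --pt "-4.2 -0.1 0" --roll '[4, 4, 3, 3, 3, 3, 3, 3]' --grip '[0, 0, 0, 0, 0, 0, 0, 0]'

```text
time: 4.8
position: [0.5246, 0.0846, 0.0749]
tcp_rot: [-0.032, -3.14, 0.001]
force: [-3.1, -1.9, 0.6]
grip_width: 0.002
gripper_force: 1.1
```

```bash
python3 -c "
from h import *
tool()
p,d=eyes.capture('top'); cv2.imwrite('pics/top1.png',cv2.resize(p[180:340,220:410,::-1],None,fx=3,fy=3))"
```

```text
t 4.8 p [0.5246 0.0846 0.0749] yaw_y 88.84 theta 88.68 r 0.0792 z [-0.001 -0.    -1.   ] grip 0.0020289803027333936 F [-3.1 -1.9  0.6] q [-0.19  0.47 -0.03  1.97  0.02  0.7   1.32]
```

View pics/top1.png

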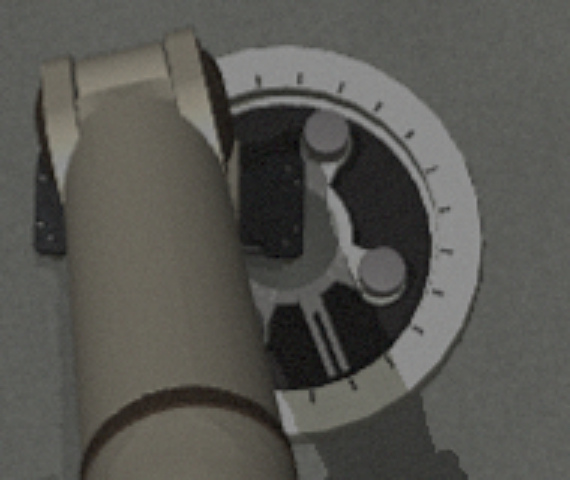

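Force of about 3.6 N, and the rotor is turning clockwise: the tongue, now near (325,335) in the crop, has swung towards the bottom. I'll carry on.

apply_moves --pt "-5.6 -0.2 0" --pt "-5.6 -0.2 0" --pt "-5.6 -0.2 0" --pt "-5.6 -0.2 0" --pt "-5.6 -0.2 0" --pt "-5.6 -0.2 0" --pt "-5.6 -0.2 0" --pt "-5.6 -0.2 0" --roll '[4, 4, 4, 4, 4, 4, 4, 4]' --grip '[0, 0, 0, 0, 0, 0, 0, 0]'

```text
time: 5.85
position: [0.5662, 0.0718, 0.0744]
tcp_rot: [-0.895, -3.009, 0.001]
force: [-2.3, 0.2, 0.1]
grip_width: 0.004
gripper_force: 1.2
```

apply_moves --pt "-5.6 -0.2 0" --pt "-5.6 -0.2 0" --pt "-5.6 -0.2 0" --pt "-5.6 -0.2 0" --pt "-5.6 -0.2 0" --pt "-5.6 -0.2 0" --pt "-5.6 -0.2 0" --pt "-5.6 -0.2 0" --roll '[4, 4, 4, 4, 4, 4, 4, 4]' --grip '[0, 0, 0, 0, 0, 0, 0, 0]'

```text
time: 6.85
position: [0.5952, 0.0393, 0.0743]
tcp_rot: [-1.688, -2.646, 0.001]
force: [-3.9, 0.7, -0.0]
grip_width: 0.003
gripper_force: 1.2
```

```bash
python3 -c "
from h import *
tool()"
```

```text
t 6.85 p [0.5952 0.0393 0.0743] yaw_y 24.92 theta 25.1 r 0.0799 z [-0.003  0.001 -1.   ] grip 0.0025114464563550758 F [-3.9  0.7 -0. ] q [-0.3   0.57  0.25  1.82 -0.19  0.78  0.49]
```

apply_moves --pt "-4.2 -0.1 0" --pt "-4.2 -0.1 0" --pt "-4.2 -0.1 0" --pt "-2.8 0 0" --pt "-2.8 0 0" --pt "-2.8 0 0" --pt "-1.4 0 0" --pt "0 0 0" --roll '[3, 3, 3, 2, 2, 2, 1, 0]' --grip '[0, 0, 0, 0, 0, 0, 0, 0]'

```text
time: 7.85
position: [0.6037, 0.0165, 0.0749]
tcp_rot: [2.04, 2.388, 0.0]
force: [-0.8, 0.6, -0.5]
grip_width: 0.007
gripper_force: 0.5
```

```bash
python3 -c "
from h import *
tool()
p,d=eyes.capture('top'); q,_=eyes.capture('scene')
cv2.imwrite('pics/two.png',np.hstack([cv2.resize(p[180:340,220:410,::-1],(400,337)),cv2.resize(q[:,:,::-1],(400,337))]))"
```

```text
t 7.85 p [0.6037 0.0165 0.0749] yaw_y 9.0 theta 7.82 r 0.0816 z [ 0.001 -0.    -1.   ] grip 0.006562619020385783 F [-0.8  0.6 -0.5] q [-0.32  0.59  0.32  1.8  -0.25  0.79  0.29]
```

View pics/two.png

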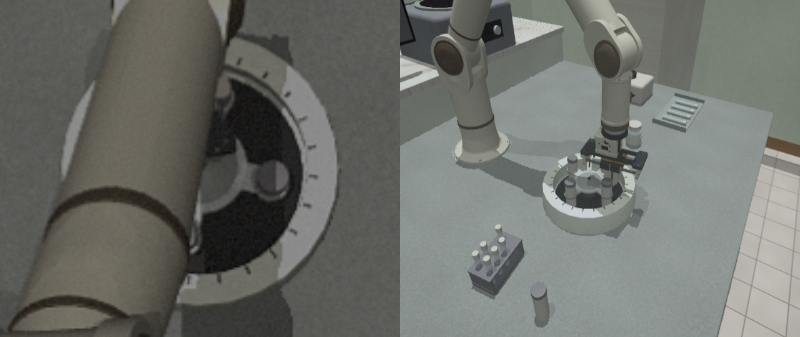

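The arm hides the tongue in the top view (left). The scene view (right) shows the loose items still standing. I'll check whether the wrist camera covers the tongue area.

```bash
cat >> h.py <<'E'
def wcal():
    s=arm.read_state(); R=cv2.Rodrigues(np.float64(s['tcp_rot']))[0]
    W=np.eye(4); W[:3,:3]=R; W[:3,3]=s['position']
    c=eyes.get_calibration("wrist"); M=np.linalg.inv(W@c['T_tool_cam'])
    c=dict(c,R=M[:3,:3],t=M[:3,3]); o=eyes.get_calibration
    eyes.get_calibration=lambda n:c if n=="wrist" else o(n)
E
python3 -c "
from h import *
wcal(); c=eyes.get_calibration('wrist'); print(c['T_tool_cam'].round(3),c['fx'])
for a in (114.9,122,130): 
  t=np.deg2rad(a); print(a,pix('wrist',[[*(C+r*np.r_[np.cos(t),np.sin(t)]),.06] for r in (.09,.116,.145)]).round())"
```

```text
[[ 0.    -0.961 -0.276  0.074]
 [ 1.     0.    -0.001 -0.   ]
 [ 0.001 -0.276  0.961 -0.157]
 [ 0.     0.     0.     1.   ]] 354.89478519431333
114.9 [[ 87. 102.]
 [ 59.  39.]
 [ 24. -38.]]
122 [[ 65. 110.]
 [ 30.  51.]
 [-14. -22.]]
130 [[ 43. 123.]
 [  0.  70.]
 [-52.   4.]]
```

apply_moves --pt "8 0 0" --pt "8 0 0" --pt "0 0 -40" --pt "0 0 -50" --pt "0 0 -50" --pt "25 -40 0" --pt "25 -40 0" --pt "0 0 0" --roll '[0, 0, 0, 0, 0, 0, 0, 0]' --grip '[0, 0, 0, 0, 0, 0, 0, 0]'

```text
time: 8.95
position: [0.5108, 0.0721, 0.2147]
tcp_rot: [-2.033, -2.392, -0.0]
force: [1.2, 0.2, 0.7]
grip_width: 0.002
gripper_force: 0.0
```

```bash
cat > look.py <<'E'
from h import *
import sys
tool(); wcal()
p,d=eyes.capture('wrist'); g=cv2.cvtColor(p,cv2.COLOR_RGB2GRAY)
cv2.imwrite(f'pics/{sys.argv[1]}.png',p[:,:,::-1])
w=polar('wrist',g,C).astype(float); r=np.arange(.02,.17,.0005)
for nm,lo,hi in (('rim',.124,.14),('tongue',.09,.11)):
    b=w[(r>lo)&(r<hi)].mean(0); print(nm,[(k/4,int(b[k])) for k in range(95*4,145*4,2)])
E
python3 look.py w0
```

```text
t 8.95 p [0.5108 0.0721 0.2147] yaw_y 9.26 theta 100.23 r 0.0678 z [-0.002  0.002 -1.   ] grip 0.002070344953861795 F [1.2 0.2 0.7] q [-0.51  0.25  0.37  1.92 -0.11  0.99  0.08]
rim [(95.0, 215), (95.5, 215), (96.0, 215), (96.5, 215), (97.0, 215), (97.5, 215), (98.0, 215), (98.5, 215), (99.0, 215), (99.5, 215), (100.0, 202), (100.5, 175), (101.0, 183), (101.5, 211), (102.0, 215), (102.5, 215), (103.0, 215), (103.5, 215), (104.0, 215), (104.5, 215), (105.0, 215), (105.5, 215), (106.0, 215), (106.5, 215), (107.0, 215), (107.5, 215), (108.0, 215), (108.5, 215), (109.0, 215), (109.5, 215), (110.0, 215), (110.5, 215), (111.0, 215), (111.5, 215), (112.0, 215), (112.5, 215), (113.0, 215), (113.5, 214), (114.0, 197), (114.5, 96), (115.0, 79), (115.5, 79), (116.0, 79), (116.5, 89), (117.0, 167), (117.5, 213), (118.0, 215), (118.5, 215), (119.0, 215), (119.5, 215), (120.0, 215), (120.5, 215), (121.0, 215), (121.5, 215), (122.0, 215), (122.5, 215), (123.0, 215), (123.5, 215), (124.0, 215), (124.5, 215), (125.0, 215), (125.5, 215), (126.0, 215), (126.5, 215), (127.0, 215), (127.5, 215), (128.0, 
[... 1080 characters left out ...]
8.5, 109), (119.0, 174), (119.5, 203), (120.0, 206), (120.5, 208), (121.0, 207), (121.5, 196), (122.0, 132), (122.5, 72), (123.0, 67), (123.5, 67), (124.0, 68), (124.5, 85), (125.0, 141), (125.5, 191), (126.0, 202), (126.5, 203), (127.0, 203), (127.5, 192), (128.0, 145), (128.5, 99), (129.0, 71), (129.5, 66), (130.0, 67), (130.5, 67), (131.0, 68), (131.5, 68), (132.0, 69), (132.5, 71), (133.0, 72), (133.5, 73), (134.0, 73), (134.5, 73), (135.0, 73), (135.5, 72), (136.0, 72), (136.5, 71), (137.0, 71), (137.5, 70), (138.0, 70), (138.5, 70), (139.0, 68), (139.5, 68), (140.0, 67), (140.5, 67), (141.0, 68), (141.5, 67), (142.0, 66), (142.5, 65), (143.0, 65), (143.5, 65), (144.0, 65), (144.5, 65)]
```

View pics/w0.png

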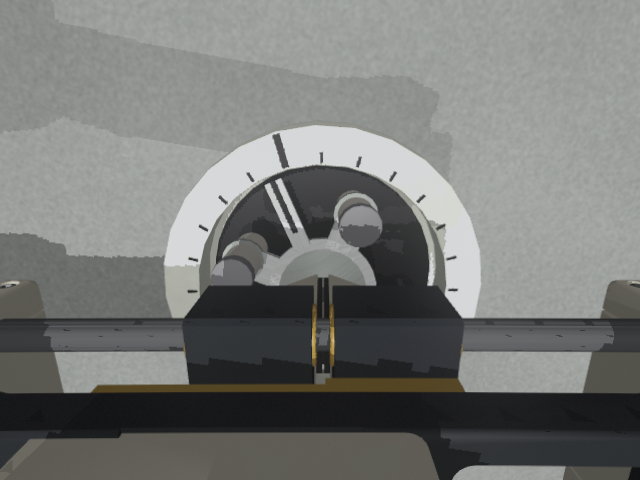

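The wrist view shows the thick line at (280,150) and the tongue's index line at (285,205), just counter-clockwise of it. By angle that is 115.7° against 123.5°, so 7.8° of clockwise turn remains. I'll go back the same way and finish slowly.

apply_moves --pt "-25 40 0" --pt "-25 40 0" --pt "0 0 50" --pt "0 0 50" --pt "0 0 40" --pt "-8 0 0" --pt "-4 0 0" --pt "0 0 0" --roll '[0, 0, 0, 0, 0, 0, 0, 0]' --grip '[0, 0, 0, 0, 0, 0, 0, 0]'

```text
time: 10.0
position: [0.6048, 0.0197, 0.077]
tcp_rot: [2.04, 2.385, 0.004]
force: [0.9, 0.1, -0.3]
grip_width: 0.01
gripper_force: 0.0
```

```bash
python3 -c "
from h import *
s,R=tool()
T=np.r_[.6044,.0054,.0749]
print('slide mm',(R.T@(T-s['position'])*1000).round(1))"
```

```text
t 10.0 p [0.6048 0.0197 0.077 ] yaw_y 8.94 theta 9.92 r 0.0833 z [ 0.004 -0.    -1.   ] grip 0.009977686586158531 F [ 0.9  0.1 -0.3] q [-0.33  0.59  0.34  1.8  -0.26  0.79  0.29]
slide mm [-14.1  -2.7   2.1]
```

apply_moves --pt "-2.5 -0.5 0" --pt "-2.5 -0.5 0" --pt "-2.5 -0.5 0" --pt "-2 -0.4 0" --pt "-2 -0.4 0" --pt "-1.5 -0.3 0" --pt "-1.1 -0.1 0" --pt "0 0 0" --roll '[1.2, 1.2, 1.2, 1.2, 1.2, 1, 0.8, 0]' --grip '[0, 0, 0, 0, 0, 0, 0, 0]'

```text
time: 11.0
position: [0.6012, 0.0062, 0.0746]
tcp_rot: [-2.198, -2.244, 0.001]
force: [0.5, 0.9, 0.1]
grip_width: 0.0
gripper_force: 0.4
```

apply_moves --pt "4 0 0" --pt "8 0 0" --pt "6 0 0" --pt "0 0 -40" --pt "0 0 -50" --pt "0 0 -50" --pt "25 -40 0" --pt "25 -40 0" --roll '[0, 0, 0, 0, 0, 0, 0, 0]' --grip '[0, 0, 0, 0, 0, 0, 0, 0]'

```text
time: 12.0
position: [0.5194, 0.0736, 0.2154]
tcp_rot: [2.198, 2.244, 0.002]
force: [-0.4, -0.4, -0.3]
grip_width: 0.003
gripper_force: 0.0
```

```bash
sed -i 's/,2)\])/,1) if k>=428 and k<500])/' look.py; python3 look.py w1
```

```text
t 12.0 p [0.5194 0.0736 0.2154] yaw_y 1.19 theta 92.81 r 0.0683 z [ 0.001  0.001 -1.   ] grip 0.003492883592615006 F [-0.4 -0.4 -0.3] q [-0.56  0.27  0.43  1.9  -0.13  0.99 -0.05]
rim [(107.0, 215), (107.25, 215), (107.5, 215), (107.75, 215), (108.0, 215), (108.25, 215), (108.5, 215), (108.75, 215), (109.0, 215), (109.25, 215), (109.5, 215), (109.75, 215), (110.0, 215), (110.25, 215), (110.5, 215), (110.75, 215), (111.0, 215), (111.25, 215), (111.5, 215), (111.75, 215), (112.0, 215), (112.25, 215), (112.5, 215), (112.75, 215), (113.0, 215), (113.25, 215), (113.5, 215), (113.75, 213), (114.0, 198), (114.25, 144), (114.5, 92), (114.75, 77), (115.0, 77), (115.25, 77), (115.5, 77), (115.75, 77), (116.0, 76), (116.25, 77), (116.5, 84), (116.75, 114), (117.0, 165), (117.25, 200), (117.5, 211), (117.75, 214), (118.0, 215), (118.25, 215), (118.5, 215), (118.75, 215), (119.0, 215), (119.25, 215), (119.5, 215), (119.75, 215), (120.0, 215), (120.25, 215), (120.5, 215), (120.75, 215), (121.0, 215), (121.25, 215), (121.5, 215), (121.75, 215), (122.0, 215), (122.25, 215), (122.5, 215), (122.75, 21
[... 431 characters left out ...]
12.5, 202), (112.75, 205), (113.0, 207), (113.25, 207), (113.5, 208), (113.75, 208), (114.0, 208), (114.25, 206), (114.5, 200), (114.75, 181), (115.0, 144), (115.25, 102), (115.5, 76), (115.75, 68), (116.0, 67), (116.25, 67), (116.5, 67), (116.75, 67), (117.0, 68), (117.25, 71), (117.5, 83), (117.75, 107), (118.0, 140), (118.25, 169), (118.5, 190), (118.75, 200), (119.0, 202), (119.25, 203), (119.5, 203), (119.75, 203), (120.0, 203), (120.25, 201), (120.5, 193), (120.75, 177), (121.0, 156), (121.25, 132), (121.5, 108), (121.75, 88), (122.0, 75), (122.25, 70), (122.5, 68), (122.75, 68), (123.0, 68), (123.25, 68), (123.5, 68), (123.75, 68), (124.0, 68), (124.25, 68), (124.5, 68), (124.75, 68)]
```

View pics/w1.png

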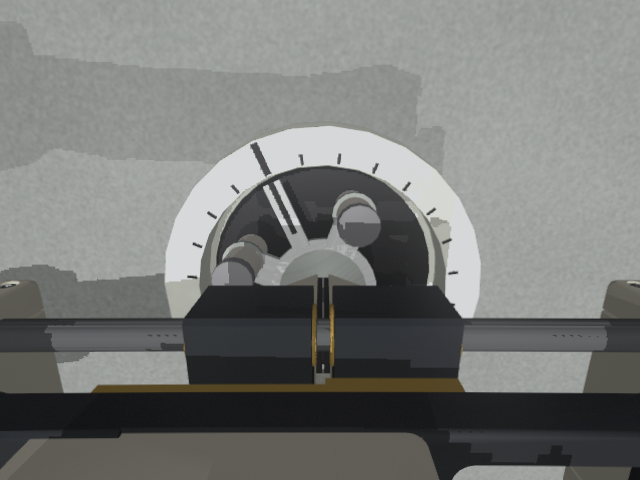

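The wrist view now shows the index line running on from the thick line, meeting it near (270,177). The difference is about 1° (2 mm), inside the 5 mm tolerance, and the arm is clear, so I'm handing it in.

```bash
python3 -c "
from workcell import arm
print(arm.sign_off())"
```

```text
the job is handed in; nothing more can be done
None
```

I turned the rotor about 98° clockwise by pushing bucket2, so its index line is about 1° (2 mm) from the long line by the last wrist image; the arm was clear, the loose items untouched, and I handed the job in at about 12 s, though sign-off returned no verdict.

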